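# Gang-load guide shoes astride a fixture bar and lock the follower

### The job

Load all the U-shaped guide shoes into the gang fixture for measuring: the follower is still locked from the last batch, so back its knurled thumbscrew off at least half a turn and draw the follower right back, then set every shoe astride the bar between the end stop and the follower. Slide the follower up so that the shoes sit close together, hard against the end stop with no play, and turn the thumbscrew down until it seats firmly: stop when the resistance rises, do not force it. Leave the loupe, dish and caliper where they are.

Things in the scene. Friction and masses are not known exactly. Their poses are not given: they have to be found in the camera images.
- fixture: gang fixture, fixed to the worktop: aluminium base 72 x 310 x 12 mm, origin at the centre of its underside, own y along the bar towards the end stop, z up. On it a level steel bar along own y, and at the +y end a steel end stop 50 mm wide, 18 mm thick and 88 mm high (two screw heads on it reach 91 mm).
- bar: the steel bar of the fixture, 12 mm wide and 20 mm high, its flat top 62 mm above the worktop and fixture underside, centred over the base (own x = 0), clear underneath (30 mm to the base). Origin at its middle. 227 mm of it are free between the end stop and a low support at the other end, which is flush with the bar's top.
- stop_face (a point): point on the end stop's inner face at the height of the bar's top, above the bar's centre line; axes as the fixture's. A shoe pushed home has its centre 16 mm from this face, the next one 48 mm, and so on.
- follower (a joint): slide of the follower along the bar: the clear gap in m between its face and the end stop's face, 0 to 0.185 (drawn fully back, away from the stop). Free, it slides with about 2 N; with the thumbscrew down it is held by friction against some 10 N.
- follower_face (a point): point on the follower's face towards the end stop, above the bar's centre line at the height of the bar's top; axes as the fixture's. The follower is a dark steel bridge over the bar, 50 mm across, 34 mm long along the bar (behind this point), 34 to 84 mm above the worktop (screw heads to 87 mm).
- clamp_screw: the thumbscrew's shank and clamping pad in the follower (the thumbscrew head belongs to it), on the screw's vertical axis, 17 mm behind the follower's face; the pad presses on the bar's top, and its friction there locks the follower.
- screw_give (a joint): elastic give of the seated thumbscrew in rad, within 0.05 of 0 when nobody turns it: once seated, the head can only be strained on clockwise against a spring of 1.5 N m per rad (reading negative) and springs back when released. About -0.1 to -0.3 is finger-tight, beyond -0.5 (0.75 N m) is forced.
- thumbscrew (a joint): turn of the thumbscrew in rad from its seat, right-handed about the upward vertical: 0 is fully seated (it starts there or up to 0.2 short of it); it grows when turned anticlockwise seen from above (loosening, rising 1 mm per rad, up to 7.0). It drags with about 0.1 N m, stays where it is left, and lets the follower go above 2.2 rad. At 0 the resistance rises steeply.
- thumbscrew_head (a point): centre of the thumbscrew's knurled steel head, 26 mm in diameter and 18 mm high, axis vertical; 101 mm above the worktop when seated, rising as it is loosened. Nothing within 45 mm of it is higher than 91 mm above the worktop.
- shoe_a_mid (a point): centre (19 mm above the feet) of an aluminium U-shaped guide shoe, 46 mm across (own x), 32 mm long (own y), 38 mm high, 0.1-0.16 kg, standing on its two feet. The slot underneath runs along own y: 16 mm wide (24 mm at the bevelled mouth), 24 mm deep, 14 mm of crown above it. Ends alike. Astride the bar it rests on the bar's top, this point 57 mm above the worktop..
- shoe_b_mid (a point): centre (19 mm above the feet) of an aluminium U-shaped guide shoe, 46 mm across (own x), 32 mm long (own y), 38 mm high, 0.1-0.16 kg, standing on its two feet. The slot underneath runs along own y: 16 mm wide (24 mm at the bevelled mouth), 24 mm deep, 14 mm of crown above it. Ends alike. Astride the bar it rests on the bar's top, this point 57 mm above the worktop..
- shoe_c_mid (a point): centre (19 mm above the feet) of an aluminium U-shaped guide shoe, 46 mm across (own x), 32 mm long (own y), 38 mm high, 0.1-0.16 kg, standing on its two feet. The slot underneath runs along own y: 16 mm wide (24 mm at the bevelled mouth), 24 mm deep, 14 mm of crown above it. Ends alike. Astride the bar it rests on the bar's top, this point 57 mm above the worktop..
- shoe_d_mid (a point): centre (19 mm above the feet) of an aluminium U-shaped guide shoe, 46 mm across (own x), 32 mm long (own y), 38 mm high, 0.1-0.16 kg, standing on its two feet. The slot underneath runs along own y: 16 mm wide (24 mm at the bevelled mouth), 24 mm deep, 14 mm of crown above it. Ends alike. Astride the bar it rests on the bar's top, this point 57 mm above the worktop..
- shoe_a: the same guide shoe, origin at the centre of its underside between the feet
- shoe_b: the same guide shoe, origin at the centre of its underside between the feet
- shoe_c: the same guide shoe, origin at the centre of its underside between the feet
- shoe_d: the same guide shoe, origin at the centre of its underside between the feet
- loupe: black stand loupe, 40 mm wide, 42 mm high, a bystander; origin under its centre
- specimen_dish: clear dish 70 mm wide, 12 mm high, with small turned parts, a bystander; origin under its centre
- power_tower: white upright power strip, fixed furniture behind the work, about 130 mm wide at its foot and 220 mm high; origin under its centre. Keep the arm and gripper clear of it when crossing from the shoes to the fixture.
- caliper: steel vernier caliper 228 mm long lying flat, a bystander; origin under its centre
Not all that is in view belongs to the job. What is shaped like the shoe_d but pink is not meant.

How it is judged:
By the outcome, as a careful person would: the job done as asked, in the order asked, and still so for the second after the job is handed in, with the robot touching nothing.
Of shoe_a, shoe_b, shoe_c, shoe_d only 2 to 4 are there at a start; the rules pass over those that are not, and their reading is None.
At some moment in a run one of shoe_a, shoe_b, shoe_c, shoe_d may be knocked a few centimetres aside while the robot is not near it.
It also fails if it takes over 210 s, if anything falls off the work surface, if the arm or the gripper's body presses on something with over 40 N, if the wrist force passes 120 N, or if a joint passes its speed limit or range.

### The arm

A 6-joint arm with a two-finger parallel gripper is mounted at the origin on a cart in front of the work surface, level with it; the furniture and walls round the work are solid. World frame = base frame: x ahead of the robot, y to its left, z up, the work surface at z = 0. Lengths are in m, angles in rad, forces in N, time in s.
With the tool pointing down it reaches from about 0.3 to 0.85 m from the base axis. Payload 4.2 kg.
Tool frame: the origin (TCP) lies between the finger pads; the fingertips stand 8 mm ahead of it and the grasp point (between the pads) lies 11 mm behind it (robot.tips_ahead is the z of the fingertips in the tool frame, in m); z points along the fingers, y is the line along which they close (so a half turn about z gives the same grasp; the last joint's range is limited). The gripper opens to 91 mm and grips with 3 to 60 N. Pads are 32 mm wide; open, the fingers measure 118 mm over their backs; the gripper's body (76 mm by 178 mm) begins 60 mm behind the grasp point.
Start: joints at [-1.23, 0.32, 1.565, -0, 1.257, -0.02], TCP at [0.203, -0.538, 0.222] pointing down, gripper open.
Joint ranges: [-3.11, 3.11], [-0.84, 2.01], [0.21, 2.61], [-1.34, 4.49], [0.05, 2.63], [-2.56, 2.56]. Speed limits (rad/s): [2.57, 2.57, 3.14, 3.14, 3.14, 3.14].

### API

Orientations are given as a unit quaternion [x, y, z, w].
In Python, from bench import robot gives the robot as it stands.
- The arm moves only by the tool drive_tool, never from a script. Its argument "commands" is a list of rows, each a list of 5 numbers: the closure, from 0 (fully open) to 1 (shut), then the shift along the world's x, y, z in m, then the turn about the world's z in rad. In form: [[jaw, tx, ty, tz, spin], ...]. A call has 1 to 12 rows; each row is the pose to reach, as a shift and turn from the pose commanded when the call began; what a row does not reach only later rows make up. A row lasts 1/12 s, in which the tool goes at most 41.7 mm and 7.16 degrees, less where a joint would pass 70% of its speed; a pose out of reach is approached as far as the arm can. A call with a gripper value outside its range is refused whole. The fingers move at their own pace and stop on an object; "force" is the grip in N (left out, the last holds). Time passes only in rows, so rows that repeat a pose let the fingers close. It gives the time, the measured TCP pose, the force, the opening and the grip force at its end, in the units of the state.
- robot.read_state(): the state, without advancing time (a new reading comes with each control period).
- robot.get_image(name): name is "scene" or "top"; returns (picture, depth): 420x560x3 uint8, red, green, blue; 420x560 float32, m along the optical axis (not along the pixel's ray), 0 where there is no reading.
- robot.get_calibration(name): a dict with "K" (3x3 intrinsics, pixels), "dist" ([k1, k2, p1, p2, k3] as OpenCV has them; the pictures are not rectified), "rvec" (rotation vector, rad) and "tvec" (3), from world to camera coordinates, as OpenCV has them. Camera axes: x right, y down, z forward; pixel columns grow to the right and rows downward; lengths in m; the calibration is good to about 2 mm. A picture is of the moment at which its call begins. get_calibration takes no time and is no camera call.
- robot.job_done(): hands the job in; it is judged then, once.
The state is a dict: "time_s": time; "q": joint angles; "dq": joint speeds; "effort": joint torques, N m; "eef_pos": TCP position; "orientation": TCP orientation; "ft_force": force on the tool from outside, world axes, zero at the start; "ft_torque": the same for the moment, N m; "opening": opening from 0.0 (shut) to 1.0 (fully open); "grasp_force": force on a finger pad.
Only numpy, scipy, OpenCV 4.12 (cv2) and the standard library are available. Lean on these libraries where they do the work, as an engineer would, in place of code of your own. Each camera call takes 0.05 s, during which the arm holds its last target. There are 200 camera calls.

## Working session

There is one attempt and no reset: what is moved stays moved. The work goes in short steps, Python scripts to look and compute and a tool call to move; the robot and the scene stay as the last step left them, time stands still between calls to the robot, and variables do not carry over. Pictures are saved under pics/ and viewed, at most 14 in all, crops included, and the job is handed in when it is done.

Besides the shell and the picture viewer there is one more tool, called after "Call:" by a JSON object that holds its "op" and its "data", one argument or row to a line. drive_tool: Moves the arm, as the interface text tells. Its arguments: {"type":"object","properties":{"commands":{"type":"array","items":{"type":"array","items":{"type":"number"}}},"force":{"type":"number"}},"required":["commands"]}

```bash
ls; mkdir -p pics
cat > h.py <<'E'
import numpy as np, cv2
from bench import robot
def cal(n):
    c=robot.get_calibration(n); R=cv2.Rodrigues(np.array(c["rvec"],float))[0]
    return np.array(c["K"],float),np.array(c["dist"],float),R,np.array(c["tvec"],float).ravel()
def ray(n,uv,z):
    "pixels (N,2) -> world points on plane z"
    K,d,R,t=cal(n); p=cv2.undistortPoints(np.array(uv,float).reshape(-1,1,2),K,d).reshape(-1,2)
    D=np.c_[p,np.ones(len(p))]@R; C=-R.T@t
    return C+D*((z-C[2])/D[:,2])[:,None]
def cloud(n,dep):
    K,d,R,t=cal(n); h,w=dep.shape; v,u=np.mgrid[:h,:w]
    p=cv2.undistortPoints(np.stack([u,v],-1).reshape(-1,1,2).astype(float),K,d).reshape(-1,2)
    X=(np.c_[p,np.ones(len(p))]*dep.reshape(-1,1)-t)@R
    X[dep.ravel()==0]=np.nan
    return X.reshape(h,w,3)
def save(name,im,s=1):
    cv2.imwrite("pics/"+name,cv2.resize(im[:,:,::-1],None,fx=s,fy=s,interpolation=cv2.INTER_CUBIC))
E
python3 - <<'E'
from h import *
for n in("scene","top"):
    im,d=robot.get_image(n); save(n+"0.png",im,1.4); np.savez(n+"0.npz",im=im,d=d)
    K,_,R,t=cal(n); print(n,-R.T@t,K[0,0])
s=robot.read_state();print(s["time_s"],s["eef_pos"],s["orientation"])
E
```

```text
pics
scene [-0.05622033  0.58123673  0.82222926] 448.9267269580312
top [0.36125069 0.09088021 1.20973712] 469.65615613182035
0.1 [ 0.20282819 -0.5375661   0.22124018] [ 9.83772259e-01  1.79420094e-01 -1.28807192e-04 -7.45796512e-04]
```

View pics/scene0.png

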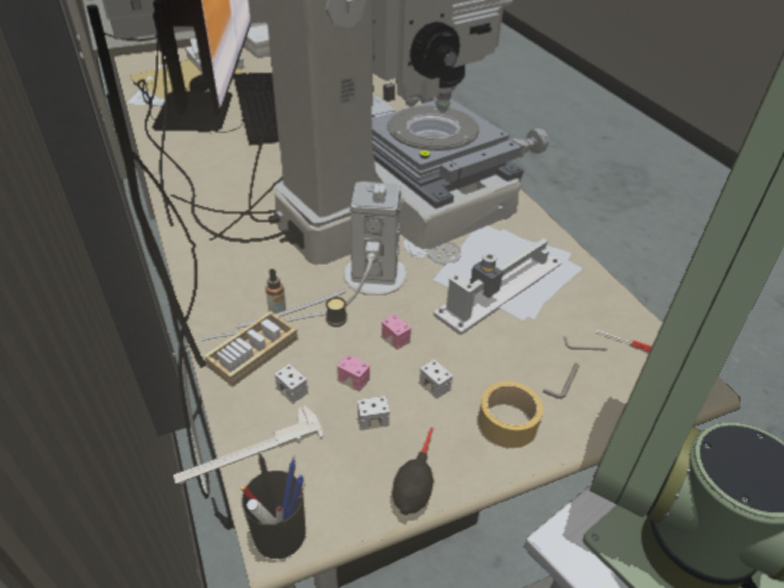

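View pics/top0.png

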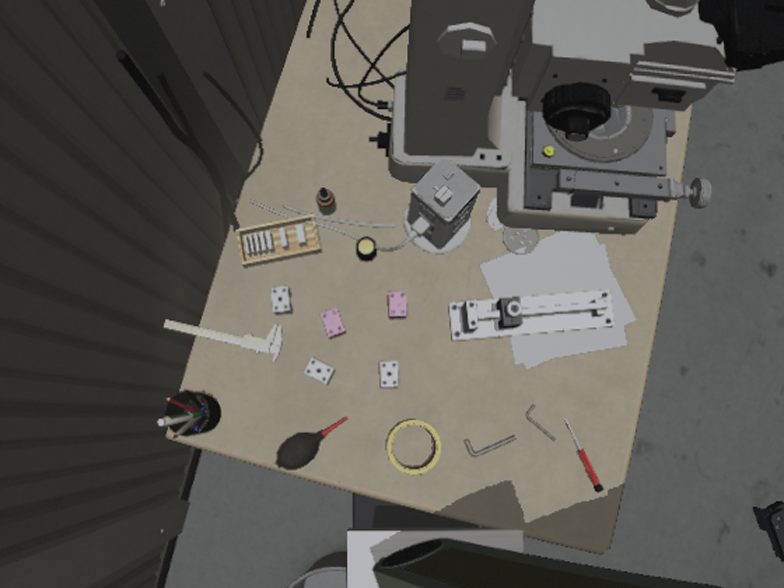

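Scene: three white/aluminium shoes in top view (1.4x pixels) at (281,299), (319,371), (389,374). The two pink look-alikes at (333,322) and (397,304) are not meant. The end stop is at about (466,315), the follower with its thumbscrew at (512,311), and the tower at (440,210).

```bash
cat >> h.py <<'E'
def rect(P):
    (c,s,a)=cv2.minAreaRect((P[:,:2]*1000).astype(np.float32)); return np.round(c,1),np.round(s,1),round(a,1)
def shoes(im,zs=0.038,box=None,n="top"):
    hsv=cv2.cvtColor(im,cv2.COLOR_RGB2HSV); m=((hsv[...,1]<45)&(hsv[...,2]>135)).astype(np.uint8)*255
    m=cv2.morphologyEx(m,cv2.MORPH_CLOSE,np.ones((5,5)))
    out=[]
    for c in cv2.findContours(m,cv2.RETR_EXTERNAL,cv2.CHAIN_APPROX_NONE)[0]:
        if 80<cv2.contourArea(c)<900: out.append((c.reshape(-1,2).mean(0).round(1),rect(ray(n,c.reshape(-1,2),zs)),cv2.contourArea(c)))
    return out
E
python3 - <<'E'
from h import *
f=np.load("top0.npz"); im,d=f["im"],f["d"]
for o in shoes(im):print(o)
X=cloud("top",d)
u=lambda r:(slice(int(r[1]/1.4),int(r[3]/1.4)),slice(int(r[0]/1.4),int(r[2]/1.4)))
F=X[u((440,280,625,350))].reshape(-1,3)
for a,b in((.006,.018),(.055,.066),(.078,.094),(.1,.125)):
    P=F[(F[:,2]>a)&(F[:,2]<b)]; print(a,b,len(P),rect(P) if len(P)>3 else 0,np.median(P,0))
P=F[(F[:,2]>.078)&(F[:,2]<.094)];print(np.sort(P[:,1])[::25].round(3))
T=X[u((400,150,490,260))].reshape(-1,3);P=T[T[:,2]>.05];print("tower",np.nanmin(P,0),np.nanmax(P,0))
A=np.array
crops=[cv2.resize(im[int(y/1.4)-25:int(y/1.4)+25,int(x/1.4)-25:int(x/1.4)+25],(260,260),interpolation=cv2.INTER_CUBIC) for x,y in((281,299),(319,371),(389,374))]
crops2=[cv2.resize(im[int(y/1.4)-25:int(y/1.4)+25,int(x/1.4)-25:int(x/1.4)+25],(260,260),interpolation=cv2.INTER_CUBIC) for x,y in((333,322),(397,304),(500,311))]
save("crop.png",np.vstack([np.hstack(crops),np.hstack(crops2)]))
E
```

```text
(array([261.6, 396.1]), (array([108.3, 112. ]), array([89.7, 96.5]), 89.9), 837.0)
(array([420.6, 148.1]), (array([ 742.1, -296.7]), array([149.9,  39.7]), 86.5), 444.5)
(array([482.7, 105.1]), (array([ 867.4, -480.9]), array([ 32.4, 182. ]), 74.9), 386.0)
(array([486.7,  52.7]), (array([1024.1, -521.8]), array([220. ,  42.8]), 85.8), 337.5)
0.006 0.018 2211 (array([ 539.9, -193.1]), array([333.7, 130.7]), 89.4) [ 0.52947685 -0.20678381  0.0100628 ]
0.055 0.066 371 (array([ 535.2, -181.9]), array([ 47.6, 263.6]), 3.8) [ 0.53981014 -0.190063    0.05993423]
0.078 0.094 319 (array([532.1, -98.9]), array([50.2, 96.8]), 5.2) [ 0.52705328 -0.11265514  0.08385599]
0.1 0.125 108 (array([ 534.3, -130.3]), array([25.2, 26.8]), 44.2) [ 0.53298837 -0.12938391  0.10907485]
[-0.148 -0.141 -0.133 -0.125 -0.12  -0.117 -0.114 -0.067 -0.064 -0.061
 -0.058 -0.055 -0.053]
tower [ 0.64573331 -0.10381158  0.0500945 ] [0.81972476 0.06523165 0.22330669]
```

View pics/crop.png

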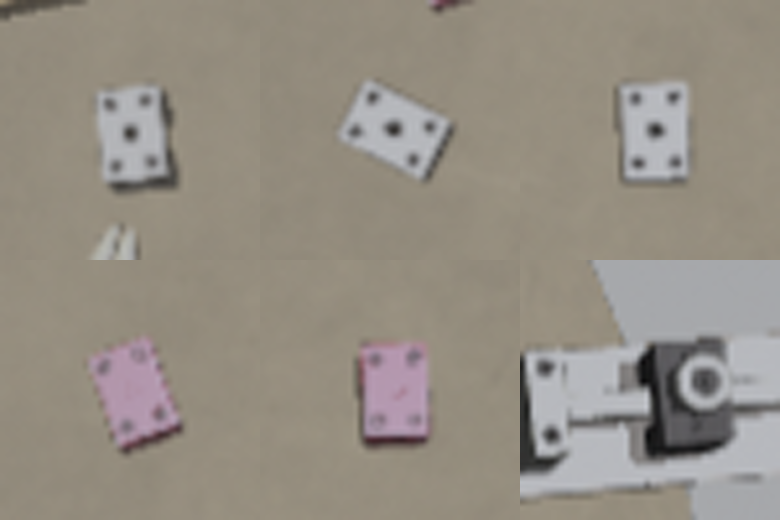

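Top row: the three white shoes. Bottom row: the two pink ones (not meant), then the end stop with the follower and knurled head. The shoe mask failed, so I'll segment by depth.

```bash
cat >> h.py <<'E'
def shoesd(im,d,zlo=.03,zhi=.048,zs=.038,roi=(0,.9,-.1,.6)):
    X=cloud("top",d); hsv=cv2.cvtColor(im,cv2.COLOR_RGB2HSV)
    with np.errstate(invalid="ignore"):
        m=(X[...,2]>zlo)&(X[...,2]<zhi)&(X[...,0]>roi[0])&(X[...,0]<roi[1])&(X[...,1]>roi[2])&(X[...,1]<roi[3])
    n,L,st,ce=cv2.connectedComponentsWithStats(m.astype(np.uint8)); out=[]
    for i in range(1,n):
        if 150<st[i,4]<900:
            c=cv2.findContours((L==i).astype(np.uint8),0,cv2.CHAIN_APPROX_NONE)[0][0].reshape(-1,2)
            out.append((ce[i].round(1),st[i,4],rect(ray("top",c,zs)),hsv[L==i].mean(0).round(),X[L==i].mean(0).round(4)))
    return out
E
python3 - <<'E'
from h import *
f=np.load("top0.npz"); im,d=f["im"],f["d"]
for o in shoesd(im,d):print(*o)
X=cloud("top",d)
R=lambda x0,x1,y0,y1,a,b:X[(X[...,0]>x0)&(X[...,0]<x1)&(X[...,1]>y0)&(X[...,1]<y1)&(X[...,2]>a)&(X[...,2]<b)]
B=R(.515,.57,-.29,-.16,.058,.066)
y=np.linspace(-.28,-.17,12)
mid=[(B[abs(B[:,1]-v)<.005][:,0].min()+B[abs(B[:,1]-v)<.005][:,0].max())/2 for v in y]
p=np.polyfit(y,mid,1);print("bar x=",p,np.degrees(np.arctan(p[0])),"x at -.06,-.13",np.polyval(p,[-.06,-.13]),(mid-np.polyval(p,y)).round(4))
S=R(.48,.6,-.085,-.03,.083,.094);print("stop",rect(S),S.mean(0))
Fo=R(.48,.6,-.16,-.1,.079,.09);print("fol",rect(Fo),Fo.mean(0),Fo[:,1].max())
Bb=R(.45,.62,-.4,0,.009,.016);print("base y",Bb[:,1].min(),Bb[:,1].max())
e=[]
for v in np.linspace(-.32,-.06,14):
    q=Bb[abs(Bb[:,1]-v)<.006][:,0]; e.append((v,q.min(),q.max()))
print(np.round(e,3).tolist())
E
```

```text
[ 93.8 226.9] 354 (array([534.9, 557.2]), array([ 16.8, 332.1]), 75.3) [18. 29. 48.] [0.5307 0.5564 0.039 ]
[260.6 176.1] 164 (array([661.7, 126.8]), array([37.1, 33.5]), 0.0) [ 30.  55. 122.] [0.6614 0.1265 0.0382]
[200.3 213.9] 234 (array([563.7, 279.7]), array([46.5, 33. ]), 7.1) [ 98.   7. 159.] [0.5635 0.2798 0.0362]
[283.2 216.7] 226 (array([554.7,  69.6]), array([30.5, 46.2]), 89.8) [156.  41. 165.] [0.5557 0.069  0.0359]
[236.9 230.2] 228 (array([521.5, 186. ]), array([46.4, 31.9]), 20.2) [154.  39. 167.] [0.5216 0.1862 0.0363]
[227.3 263.9] 223 (array([436.7, 209.1]), array([43.8, 30. ]), 63.7) [101.   7. 169.] [0.4369 0.2094 0.0364]
[277.2 266.6] 224 (array([430. ,  84.1]), array([32.2, 42.2]), 89.9) [103.   8. 171.] [0.43   0.0848 0.0362]
[295.6 319. ] 396 (array([301.1,  41.7]), array([93.3, 92.3]), 89.6) [ 25.  84. 164.] [0.3014 0.0404 0.0449]
[214.7 320.6] 365 (array([298. , 235.8]), array([ 55.8, 102.9]), 21.9) [18. 32. 53.] [0.2974 0.2385 0.0403]
bar x= [-0.07972682  0.5239713 ] -4.558368629251287 x at -.06,-.13 [0.52875491 0.53433579] [-0.0008 -0.0001  0.0008 -0.0005 -0.0001  0.0008 -0.0005  0.0002  0.0011
  0.0008 -0.001  -0.0007]
stop (array([528.6, -60. ]), array([50.2, 18.3]), 4.6) [ 0.527396   -0.0599296   0.08690416]
fol (array([ 534.6, -129.7]), array([48.5, 34.6]), 4.2) [ 0.53196064 -0.12709017  0.08227208] -0.11265513696556957
base y -0.3704533170823932 -0.02646528625303955
[[-0.32, 0.476, 0.585], [-0.3, 0.515, 0.582], [-0.28, 0.468, 0.582], [-0.26, 0.51, 0.579], [-0.24, 0.51, 0.577], [-0.22, 0.508, 0.577], [-0.2, 0.508, 0.574], [-0.18, 0.506, 0.574], [-0.16, 0.472, 0.572], [-0.14, 0.47, 0.514], [-0.12, 0.501, 0.566], [-0.1, 0.498, 0.609], [-0.08, 0.496, 0.564], [-0.06, 0.493, 0.561]]
```

Call:
{"op": "drive_tool", "data": {
  "commands": [
    [0,0.331,0.408,0,-0.8],
    [0,0.331,0.408,0,-0.8],
    [0,0.331,0.408,0,-0.8],
    [0,0.331,0.408,0,-0.8],
    [0,0.331,0.408,0,-0.8],
    [0,0.331,0.408,0,-0.8],
    [0,0.331,0.408,0,-0.8],
    [0,0.331,0.408,0,-0.8],
    [0,0.331,0.408,0,-0.8],
    [0,0.331,0.408,-0.04,-0.8],
    [0,0.331,0.408,-0.07,-0.8],
    [0,0.331,0.408,-0.07,-0.8]
  ]
}}

```text
time_s: 1.1
eef_pos: [0.5006, -0.171, 0.1773]
orientation: [0.976, -0.218, 0.001, 0.0]
ft_force: [1.1, -0.6, -0.5]
opening: 0.998
grasp_force: 0.0
```

Call:
{"op": "drive_tool", "data": {
  "commands": [
    [0,0,0,0,0],
    [0,0,0,0,0],
    [0,0,0,0,0]
  ]
}}

```text
time_s: 1.35
eef_pos: [0.4991, -0.173, 0.1773]
orientation: [0.976, -0.218, -0.0, 0.0]
ft_force: [-0.9, -0.9, -0.2]
opening: 1.004
grasp_force: 0.0
```

Run:
```python
from h import *
s=robot.read_state();print(np.round(s["eef_pos"],4),np.round(s["q"],3),np.round(s["orientation"],3),s["ft_torque"])
im,d=robot.get_image("scene"); X=cloud("scene",d)
m=(abs(X[...,0]-.534)<.03)&(abs(X[...,1]+.13)<.03)&(X[...,2]>.1)&(X[...,2]<.118)
P=X[m];print("scene head",len(P),rect(P),np.percentile(P[:,2],[50,95]))
m=(abs(X[...,0]-.529)<.04)&(abs(X[...,1]+.06)<.03)&(X[...,2]>.083)&(X[...,2]<.094)
P=X[m];print("scene stop",len(P),rect(P))
```

```text
[ 0.4991 -0.173   0.1773] [-3.550e-01  2.800e-01  1.740e+00 -1.000e-03  1.122e+00  1.655e+00] [ 0.976 -0.218 -0.     0.   ] [ 0.04040301  0.03950604 -0.03831284]
scene head 85 (array([ 532.5, -128.8]), array([26.1, 27.1]), 51.7) [0.11010325 0.11359601]
scene stop 118 (array([528.4, -60.4]), array([52.6, 21.7]), 3.3)
```

Call:
{"op": "drive_tool", "data": {
  "commands": [
    [0,0.0345,0.0435,0,0],
    [0,0.0345,0.0435,0,0],
    [0,0.0345,0.0435,-0.02,0],
    [0,0.0345,0.0435,-0.05,0],
    [0,0.0345,0.0435,-0.075,0],
    [0,0.0345,0.0435,-0.075,0],
    [0.5,0.0345,0.0435,-0.075,0],
    [0.75,0.0345,0.0435,-0.075,0],
    [1,0.0345,0.0435,-0.075,0],
    [1,0.0345,0.0435,-0.075,0],
    [1,0.0345,0.0435,-0.075,0],
    [1,0.0345,0.0435,-0.075,0]
  ],
  "force": 30
}}

```text
time_s: 2.4
eef_pos: [0.5343, -0.1294, 0.1033]
orientation: [0.976, -0.218, 0.001, 0.0]
ft_force: [0.5, 0.2, 0.6]
opening: 0.593
grasp_force: 0.0
```

Call:
{"op": "drive_tool", "data": {
  "commands": [
    [1,0,0,0,0],
    [1,0,0,0,0],
    [1,0,0,0,0],
    [1,0,0,0,0],
    [1,0,0,0,0],
    [1,0,0,0,0],
    [1,0,0,0,0],
    [1,0,0,0,0]
  ]
}}

```text
time_s: 3.07
eef_pos: [0.5337, -0.1298, 0.1025]
orientation: [0.976, -0.218, -0.0, 0.001]
ft_force: [-1.7, -3.7, 2.0]
opening: 0.271
grasp_force: 30.0
```

Call:
{"op": "drive_tool", "data": {
  "commands": [
    [1,0,0,0,0.11],
    [1,0,0,0,0.22],
    [1,0,0,0,0.33],
    [1,0,0,0,0.44],
    [1,0,0,0.001,0.55],
    [1,0,0,0.001,0.66],
    [1,0,0,0.001,0.77],
    [1,0,0,0.001,0.88],
    [1,0,0,0.001,0.99],
    [1,0,0,0.001,1.1],
    [1,0,0,0.001,1.2],
    [1,0,0,0.001,1.2]
  ]
}}

```text
time_s: 4.07
eef_pos: [0.5336, -0.1298, 0.1029]
orientation: [0.928, 0.372, -0.001, 0.0]
ft_force: [-0.5, -4.9, -2.6]
opening: 0.276
grasp_force: 30.0
```

Run:
```python
from h import *
s=robot.read_state();print(np.round(s["eef_pos"],4),np.round(s["q"],3),s["ft_torque"],s["ft_force"])
```

```text
[ 0.5336 -0.1298  0.1029] [-2.590e-01  3.830e-01  1.795e+00 -1.000e-03  9.640e-01  5.490e-01] [-0.89233854  0.19865798 -0.11564223] [-0.46669248 -4.8982669  -2.62988089]
```

Call:
{"op": "drive_tool", "data": {
  "commands": [
    [1,0,0,0,0.11],
    [1,0,0,0,0.22],
    [1,0,0,0.001,0.33],
    [1,0,0,0.001,0.44],
    [1,0,0,0.001,0.55],
    [1,0,0,0.001,0.66],
    [1,0,0,0.001,0.77],
    [1,0,0,0.001,0.88],
    [1,0,0,0.0015,0.99],
    [1,0,0,0.0015,1.1],
    [1,0,0,0.0015,1.2],
    [1,0,0,0.0015,1.3]
  ]
}}

```text
time_s: 5.07
eef_pos: [0.5346, -0.1286, 0.1041]
orientation: [0.514, 0.858, 0.001, 0.0]
ft_force: [2.3, -0.4, -5.5]
opening: 0.273
grasp_force: 30.0
```

Call:
{"op": "drive_tool", "data": {
  "commands": [
    [1,0,0,0,0.11],
    [1,0,0,0,0.22],
    [1,0,0,0.001,0.33],
    [1,0,0,0.001,0.44],
    [1,0,0,0.001,0.55],
    [1,0,0,0.001,0.66],
    [1,0,0,0.001,0.77],
    [1,0,0,0.001,0.88],
    [1,0,0,0.0015,0.99],
    [1,0,0,0.0015,1.1],
    [1,0,0,0.0015,1.2],
    [1,0,0,0.0015,1.2]
  ]
}}

```text
time_s: 6.07
eef_pos: [0.5351, -0.1279, 0.1055]
orientation: [-0.059, 0.998, 0.001, 0.001]
ft_force: [3.9, 1.9, -8.6]
opening: 0.277
grasp_force: 30.0
```

Run:
```python
from h import *
s=robot.read_state();print(np.round(s["eef_pos"],4),np.round(s["q"],3),s["ft_torque"],s["ft_force"])
```

```text
[ 0.5351 -0.1279  0.1055] [-0.257  0.381  1.791  0.004  0.969 -1.948] [ 0.36024392 -1.05433123 -0.06844537] [ 3.92008945  1.85932026 -8.58079095]
```

Call:
{"op": "drive_tool", "data": {
  "commands": [
    [1,0.001,-0.012,0,0],
    [1,0.002,-0.025,0,0],
    [1,0.003,-0.038,0,0],
    [1,0.004,-0.051,0,0],
    [1,0.0051,-0.064,0,0],
    [1,0.0062,-0.077,0,0],
    [1,0.0072,-0.09,0,0],
    [1,0.0082,-0.103,0,0],
    [1,0.0092,-0.116,0,0],
    [1,0.0103,-0.129,0,0],
    [1,0.0108,-0.135,0,0],
    [1,0.0108,-0.135,0,0]
  ]
}}

```text
time_s: 7.07
eef_pos: [0.5461, -0.2652, 0.1055]
orientation: [-0.057, 0.998, 0.0, 0.001]
ft_force: [5.7, -0.8, -9.0]
opening: 0.276
grasp_force: 30.0
```

Call:
{"op": "drive_tool", "data": {
  "commands": [
    [1,0.0002,-0.002,0,0],
    [1,0.0002,-0.002,0,0]
  ]
}}

```text
time_s: 7.23
eef_pos: [0.5461, -0.2658, 0.1055]
orientation: [-0.057, 0.998, 0.001, 0.001]
ft_force: [4.6, 0.1, -9.5]
opening: 0.273
grasp_force: 30.0
```

Call:
{"op": "drive_tool", "data": {
  "commands": [
    [1,0.0002,-0.002,0,0],
    [1,0.0002,-0.002,0,0]
  ]
}}

```text
time_s: 7.4
eef_pos: [0.5462, -0.2674, 0.1055]
orientation: [-0.058, 0.998, 0.001, 0.001]
ft_force: [5.5, 0.6, -8.8]
opening: 0.276
grasp_force: 30.0
```

Call:
{"op": "drive_tool", "data": {
  "commands": [
    [1,0.0001,-0.0015,0,0],
    [1,0.0001,-0.0015,0,0]
  ]
}}

```text
time_s: 7.57
eef_pos: [0.5463, -0.2687, 0.1055]
orientation: [-0.058, 0.998, 0.001, 0.001]
ft_force: [6.6, 1.2, -9.1]
opening: 0.28
grasp_force: 30.0
```

Call:
{"op": "drive_tool", "data": {
  "commands": [
    [1,0.0001,-0.001,0,0],
    [1,0.0002,-0.002,0,0],
    [1,0.0002,-0.003,0,0],
    [1,0.0002,-0.003,0,0]
  ]
}}

```text
time_s: 7.9
eef_pos: [0.5465, -0.2716, 0.1055]
orientation: [-0.058, 0.998, 0.001, 0.001]
ft_force: [5.0, 1.2, -8.9]
opening: 0.275
grasp_force: 30.0
```

Call:
{"op": "drive_tool", "data": {
  "commands": [
    [1,0.0001,-0.001,0,0],
    [1,0.0002,-0.002,0,0],
    [1,0.0002,-0.002,0,0]
  ]
}}

```text
time_s: 8.15
eef_pos: [0.5466, -0.2721, 0.1054]
orientation: [-0.057, 0.998, 0.003, 0.001]
ft_force: [6.0, 4.7, -8.5]
opening: 0.273
grasp_force: 30.0
```

Run:
```python
from h import *
im,d=robot.get_image("scene");save("scene1.png",im,1.4)
X=cloud("scene",d)
m=(abs(X[...,0]-.545)<.04)&(X[...,1]>-.32)&(X[...,1]<-.1)&(X[...,2]>.075)&(X[...,2]<.087)
P=X[m];print(len(P),rect(P),P[:,1].max())
```

```text
140 (array([ 544.4, -270.7]), array([51.3, 40.3]), 1.9) -0.2505114390581322
```

View pics/scene1.png

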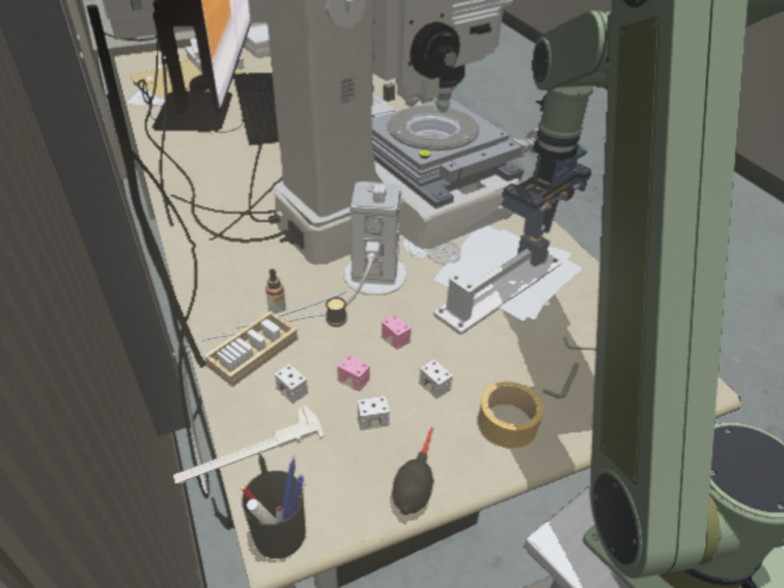

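Follower is fully back at the far end. The shoes are unmoved and the pinks are still at (353,372) and (396,330). Releasing the head and going to the nearest shoe.

Call:
{"op": "drive_tool", "data": {
  "commands": [
    [0.4,0,0,0,0],
    [0.2,0,0,0,0],
    [0,0,0,0,0],
    [0,0,0,0.04,0],
    [0,0,0,0.06,-0.1],
    [0,-0.02,0.04,0.06,-0.2],
    [0,-0.04,0.08,0.06,-0.3],
    [0,-0.06,0.12,0.06,-0.45],
    [0,-0.08,0.16,0.06,-0.57],
    [0,-0.1,0.2,0.06,-0.69],
    [0,-0.11,0.24,0.06,-0.8],
    [0,-0.116,0.27,0.06,-0.92]
  ]
}}

```text
time_s: 9.2
eef_pos: [0.432, -0.0189, 0.1672]
orientation: [0.378, 0.926, 0.0, 0.0]
ft_force: [0.0, 0.2, -0.6]
opening: 1.001
grasp_force: 0.0
```

Call:
{"op": "drive_tool", "data": {
  "commands": [
    [0,0,0.04,0,-0.12],
    [0,0,0.08,0,-0.24],
    [0,0,0.088,0,-0.36],
    [0,0,0.088,0,-0.48],
    [0,0,0.088,-0.02,-0.6],
    [0,0,0.088,-0.05,-0.7],
    [0,0,0.088,-0.08,-0.767],
    [0,0,0.088,-0.08,-0.767]
  ]
}}

```text
time_s: 9.87
eef_pos: [0.4299, 0.0673, 0.083]
orientation: [0.695, 0.719, -0.004, -0.003]
ft_force: [-1.8, -0.1, -0.8]
opening: 0.999
grasp_force: 0.0
```

```bash
cat >> h.py <<'E'
def phi():
    s=robot.read_state(); q=s["orientation"]; return np.round(s["eef_pos"],4), round(2*np.arctan2(q[1],q[0])-np.pi/2,4), np.round(s["q"],2), np.round(s["ft_torque"],2)
E
python3 - <<'E'
from h import *
print(*phi()); im,d=robot.get_image("scene"); X=cloud("scene",d)
for p in((.43,.0845),(.4368,.2092),(.5636,.2797)):
    m=(np.hypot(X[...,0]-p[0],X[...,1]-p[1])<.045)&(X[...,2]>.032)&(X[...,2]<.042)
    P=X[m]; print(p,len(P),rect(P) if len(P)>4 else 0)
E
```

```text
[0.4299 0.0673 0.083 ] 0.034 [ 0.13  0.26  2.06 -0.    0.83  0.1 ] [-0.01 -0.05  0.02]
(0.43, 0.0845) 238 (array([427.9,  82.5]), array([47.2, 37.2]), 3.7)
(0.4368, 0.2092) 278 (array([433.5, 209.9]), array([45.8, 35. ]), 63.8)
(0.5636, 0.2797) 246 (array([563.1, 281.4]), array([47.2, 33.5]), 9.2)
```

Call:
{"op": "drive_tool", "data": {
  "commands": [
    [0,-0.001,0.0165,0,0],
    [0,-0.001,0.0165,0,0],
    [0,-0.001,0.0165,-0.03,0],
    [0,-0.001,0.0165,-0.062,0],
    [0,-0.001,0.0165,-0.062,0],
    [0,-0.001,0.0165,-0.062,0]
  ]
}}

```text
time_s: 10.42
eef_pos: [0.4327, 0.0841, 0.025]
orientation: [0.694, 0.72, -0.001, -0.0]
ft_force: [-0.3, 0.8, -0.1]
opening: 1.002
grasp_force: 0.0
```

Run:
```python
from h import *
print(*phi())
```

```text
[0.4327 0.0841 0.025 ] 0.0365 [ 0.17  0.35  2.12 -0.    0.67  0.13] [ 0.   -0.06 -0.02]
```

Now close and lift.

Call:
{"op": "drive_tool", "data": {
  "commands": [
    [0.3,-0.003,0,-0.005,0],
    [1,-0.003,0,-0.005,0],
    [1,-0.003,0,-0.005,0],
    [1,-0.003,0,-0.005,0],
    [1,-0.003,0,-0.005,0],
    [1,-0.003,0,-0.005,0],
    [1,-0.003,0,-0.005,0],
    [1,-0.003,0,-0.005,0]
  ],
  "force": 25
}}

```text
time_s: 11.08
eef_pos: [0.4298, 0.0845, 0.0197]
orientation: [0.694, 0.72, 0.0, 0.0]
ft_force: [-1.2, -0.6, 2.6]
opening: 0.505
grasp_force: 25.0
```

Call:
{"op": "drive_tool", "data": {
  "commands": [
    [1,0,0,0.03,0],
    [1,0,0,0.07,0],
    [1,0,0,0.11,0],
    [1,0,0,0.14,0],
    [1,0,0,0.14,0],
    [1,0,0,0.14,0]
  ]
}}

```text
time_s: 11.58
eef_pos: [0.4306, 0.0846, 0.1608]
orientation: [0.694, 0.72, 0.002, 0.001]
ft_force: [0.3, 1.0, -1.7]
opening: 0.503
grasp_force: 25.0
```

Run:
```python
from h import *
print(*phi())
```

```text
[0.4306 0.0846 0.1608] 0.0358 [ 0.17  0.16  1.95 -0.    1.03  0.13] [-0.   -0.07  0.01]
```

Call:
{"op": "drive_tool", "data": {
  "commands": [
    [1,0.015,-0.025,0,0.044],
    [1,0.03,-0.05,0,0.044],
    [1,0.045,-0.08,0,0.044],
    [1,0.065,-0.11,0,0.044],
    [1,0.085,-0.145,0,0.044],
    [1,0.1,-0.17,0,0.044],
    [1,0.101,-0.1745,-0.02,0.044],
    [1,0.101,-0.1745,-0.04,0.044],
    [1,0.101,-0.1745,-0.055,0.044],
    [1,0.101,-0.1745,-0.055,0.044],
    [1,0.101,-0.1745,-0.055,0.044]
  ]
}}

```text
time_s: 12.5
eef_pos: [0.5291, -0.0898, 0.1022]
orientation: [0.678, 0.735, -0.001, -0.002]
ft_force: [-0.1, -0.1, -1.4]
opening: 0.505
grasp_force: 25.0
```

Run:
```python
from h import *
print(*phi()); im,d=robot.get_image("scene"); 
save("s2.png",im[170:270,280:430],5)
```

```text
[ 0.5291 -0.0898  0.1022] 0.0798 [-0.19  0.37  1.82  0.    0.96 -0.27] [ 0.01 -0.18  0.02]
```

View pics/s2.png

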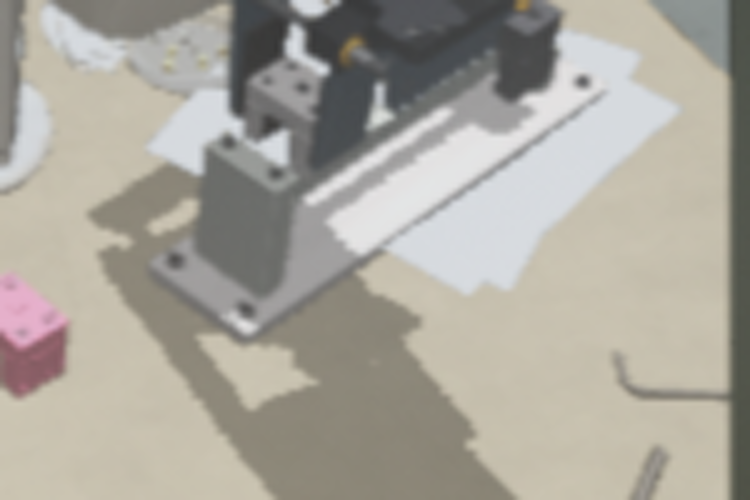

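Held shoe is over the bar beside the end stop (slot at about (275,130), stop top at (250,155) in the crop). Descending.

Call:
{"op": "drive_tool", "data": {
  "commands": [
    [1,0.0015,0,0,0],
    [1,0.0015,0,-0.01,0],
    [1,0.0015,0,-0.02,0],
    [1,0.0015,0,-0.025,0],
    [1,0.0015,0,-0.03,0],
    [1,0.0015,0,-0.034,0],
    [1,0.0015,0,-0.037,0],
    [1,0.0015,0,-0.037,0]
  ]
}}

```text
time_s: 13.22
eef_pos: [0.5319, -0.09, 0.0668]
orientation: [0.678, 0.735, -0.0, -0.0]
ft_force: [-1.2, 1.1, -1.2]
opening: 0.506
grasp_force: 25.0
```

Run:
```python
from h import *
print(*phi())
```

```text
[ 0.5319 -0.09    0.0668] 0.0798 [-0.19  0.41  1.86  0.    0.87 -0.27] [ 0.   -0.06  0.02]
```

Call:
{"op": "drive_tool", "data": {
  "commands": [
    [1,0,0,-0.003,0],
    [1,0,0,-0.006,0],
    [1,0,0,-0.008,0],
    [1,0,0,-0.009,0],
    [1,0,0,-0.009,0],
    [1,0,0,-0.009,0]
  ]
}}

```text
time_s: 13.72
eef_pos: [0.5323, -0.0901, 0.0585]
orientation: [0.678, 0.735, 0.0, 0.0]
ft_force: [0.3, 0.8, -0.4]
opening: 0.501
grasp_force: 25.0
```

Call:
{"op": "drive_tool", "data": {
  "commands": [
    [0.7,0,0,0,0],
    [0.4,0,0,0,0],
    [0,0,0,0,0],
    [0,0,0,0,0],
    [0,0,0,0,0]
  ]
}}

```text
time_s: 14.13
eef_pos: [0.5324, -0.0901, 0.0587]
orientation: [0.678, 0.735, 0.0, 0.0]
ft_force: [0.3, -0.9, -0.2]
opening: 0.759
grasp_force: 0.0
```

Call:
{"op": "drive_tool", "data": {
  "commands": [
    [0.15,0,0,0.02,0],
    [0.15,0,0,0.06,0],
    [0.15,0,0,0.1,0.1],
    [0.25,-0.01,0.04,0.1,0.2],
    [0.25,-0.025,0.08,0.1,0.3],
    [0.25,-0.04,0.12,0.1,0.42],
    [0.25,-0.055,0.16,0.1,0.54],
    [0.25,-0.07,0.2,0.1,0.66],
    [0.25,-0.08,0.24,0.1,0.78],
    [0.25,-0.09,0.27,0.1,0.9],
    [0.25,-0.097,0.2996,0.1,1.0],
    [0.25,-0.097,0.2996,0.06,1.03]
  ]
}}

```text
time_s: 15.13
eef_pos: [0.4395, 0.2166, 0.1243]
orientation: [0.224, 0.974, 0.006, 0.006]
ft_force: [1.4, 0.6, -0.6]
opening: 0.751
grasp_force: 0.0
```

Call:
{"op": "drive_tool", "data": {
  "commands": [
    [0.25,0,0,0,0],
    [0.25,0,0,0,0],
    [0.25,0,0,0,0]
  ]
}}

```text
time_s: 15.38
eef_pos: [0.4358, 0.2092, 0.1193]
orientation: [0.229, 0.973, 0.0, 0.0]
ft_force: [-0.0, -0.3, 0.7]
opening: 0.75
grasp_force: 0.0
```

Run:
```python
from h import *
print(*phi()); im,d=robot.get_image("scene"); X=cloud("scene",d)
for p in((.4345,.2095),(.5636,.2797)):
    m=(np.hypot(X[...,0]-p[0],X[...,1]-p[1])<.045)&(X[...,2]>.032)&(X[...,2]<.042)
    P=X[m]; print(p,len(P),rect(P) if len(P)>4 else 0)
m=(np.hypot(X[...,0]-.531,X[...,1]+.091)<.04)&(X[...,2]>.070)&(X[...,2]<.081)
P=X[m]; print("placed",len(P),rect(P),np.median(P,0))
```

```text
[0.4358 0.2092 0.1193] 1.1084 [ 0.42  0.27  1.92 -0.    0.95 -0.68] [ 0.11 -0.18  0.  ]
(0.4345, 0.2095) 279 (array([434.4, 209.5]), array([45.9, 35.1]), 63.1)
(0.5636, 0.2797) 245 (array([564. , 281.3]), array([49.6, 32.7]), 7.0)
placed 162 (array([529.3, -80.1]), array([48. , 57.5]), 8.7) [ 0.52634411 -0.09000669  0.07592366]
```

Call:
{"op": "drive_tool", "data": {
  "commands": [
    [0.25,0,0,-0.03,0],
    [0.25,0,0,-0.06,0],
    [0.25,0,0,-0.085,0],
    [0.25,0,0,-0.0995,0],
    [0.25,0,0,-0.0995,0],
    [0.5,0,0,-0.0995,0],
    [1,0,0,-0.0995,0],
    [1,0,0,-0.0995,0],
    [1,0,0,-0.0995,0],
    [1,0,0,-0.0995,0],
    [1,0,0,-0.0995,0],
    [1,0,0,-0.0995,0]
  ]
}}

```text
time_s: 16.43
eef_pos: [0.4363, 0.2097, 0.0204]
orientation: [0.228, 0.974, 0.001, 0.001]
ft_force: [0.3, -2.0, 8.0]
opening: 0.506
grasp_force: 25.0
```

Call:
{"op": "drive_tool", "data": {
  "commands": [
    [1,0,0,0.03,0],
    [1,0,0,0.07,0],
    [1,0,0,0.11,0],
    [1,0,0,0.14,0],
    [1,0,0,0.14,0],
    [1,0,0,0.14,0]
  ]
}}

```text
time_s: 16.93
eef_pos: [0.4361, 0.21, 0.1609]
orientation: [0.228, 0.974, 0.002, 0.002]
ft_force: [-0.5, -0.6, -2.0]
opening: 0.502
grasp_force: 25.0
```

Run:
```python
from h import *
print(*phi())
```

```text
[0.4361 0.21   0.1609] 1.1099 [ 0.42  0.23  1.86  0.    1.05 -0.69] [ 0.03 -0.13  0.04]
```

Call:
{"op": "drive_tool", "data": {
  "commands": [
    [1,0.005,-0.03,0,-0.1],
    [1,0.012,-0.06,0,-0.2],
    [1,0.02,-0.09,0,-0.3],
    [1,0.03,-0.12,0,-0.4],
    [1,0.04,-0.15,0,-0.5],
    [1,0.05,-0.18,0,-0.6],
    [1,0.06,-0.21,0,-0.7],
    [1,0.07,-0.24,0,-0.8],
    [1,0.08,-0.27,0,-0.9],
    [1,0.09,-0.3,0,-1.0],
    [1,0.0975,-0.325,0,-1.03],
    [1,0.0985,-0.337,0,-1.03]
  ]
}}

```text
time_s: 17.93
eef_pos: [0.5338, -0.1301, 0.1568]
orientation: [0.679, 0.734, -0.001, -0.001]
ft_force: [-0.2, -0.0, -1.4]
opening: 0.504
grasp_force: 25.0
```

Call:
{"op": "drive_tool", "data": {
  "commands": [
    [1,0,0,-0.02,0],
    [1,0,0,-0.04,0],
    [1,0,0,-0.055,0],
    [1,0,0,-0.055,0],
    [1,0,0,-0.055,0],
    [1,0,0,-0.055,0]
  ]
}}

```text
time_s: 18.43
eef_pos: [0.5338, -0.1271, 0.1042]
orientation: [0.678, 0.735, 0.0, -0.0]
ft_force: [-0.7, 0.1, -1.6]
opening: 0.5
grasp_force: 25.0
```

Run:
```python
from h import *
print(*phi())
```

```text
[ 0.5338 -0.1271  0.1042] 0.0805 [-0.25  0.38  1.79  0.    0.97 -0.34] [ 0.02 -0.15  0.03]
```

Call:
{"op": "drive_tool", "data": {
  "commands": [
    [1,0.0008,-0.0005,-0.01,0],
    [1,0.0008,-0.0005,-0.02,0],
    [1,0.0008,-0.0005,-0.025,0],
    [1,0.0008,-0.0005,-0.03,0],
    [1,0.0008,-0.0005,-0.035,0],
    [1,0.0008,-0.0005,-0.038,0],
    [1,0.0008,-0.0005,-0.038,0]
  ]
}}

```text
time_s: 19.02
eef_pos: [0.5341, -0.1278, 0.0652]
orientation: [0.678, 0.735, -0.0, -0.001]
ft_force: [0.1, 0.2, -1.8]
opening: 0.504
grasp_force: 25.0
```

Call:
{"op": "drive_tool", "data": {
  "commands": [
    [1,0,0,-0.003,0],
    [1,0,0,-0.005,0],
    [1,0,0,-0.0067,0],
    [1,0,0,-0.0067,0],
    [1,0,0,-0.0067,0]
  ]
}}

```text
time_s: 19.43
eef_pos: [0.5346, -0.1279, 0.0593]
orientation: [0.678, 0.735, 0.0, 0.0]
ft_force: [0.5, -0.0, -0.9]
opening: 0.501
grasp_force: 25.0
```

Call:
{"op": "drive_tool", "data": {
  "commands": [
    [0.7,0,0,0,0],
    [0.4,0,0,0,0],
    [0.1,0,0,0,0],
    [0.1,0,0,0,0],
    [0.1,0,0,0,0]
  ]
}}

```text
time_s: 19.85
eef_pos: [0.5348, -0.128, 0.0595]
orientation: [0.678, 0.735, 0.0, 0.0]
ft_force: [-0.2, 0.3, -0.1]
opening: 0.765
grasp_force: 0.0
```

Run:
```python
from h import *
print(*phi())
```

```text
[ 0.5348 -0.128   0.0595] 0.0798 [-0.26  0.43  1.84  0.    0.86 -0.34] [-0.05 -0.1  -0.03]
```

Call:
{"op": "drive_tool", "data": {
  "commands": [
    [0.1,0,0,0.02,0],
    [0.1,0,0,0.06,0],
    [0.1,-0.01,0,0.1,0],
    [0.2,-0.03,0.03,0.1,0],
    [0.3,-0.05,0.07,0.1,0],
    [0.3,-0.06,0.11,0.1,0],
    [0.3,-0.06,0.15,0.1,0],
    [0.3,-0.06,0.19,0.1,0.042],
    [0.3,-0.05,0.23,0.1,0.042],
    [0.3,-0.04,0.27,0.1,0.042],
    [0.3,-0.02,0.3,0.1,0.042],
    [0.3,-0.01,0.3,0.1,0.042]
  ]
}}

```text
time_s: 20.85
eef_pos: [0.5265, 0.1775, 0.1597]
orientation: [0.661, 0.751, 0.002, 0.0]
ft_force: [1.1, -0.0, 0.6]
opening: 0.701
grasp_force: 0.0
```

Run:
```python
from h import *
print(*phi()); im,d=robot.get_image("scene"); X=cloud("scene",d)
p=(.5637,.2805)
m=(np.hypot(X[...,0]-p[0],X[...,1]-p[1])<.06)&(X[...,2]>.032)&(X[...,2]<.042)
P=X[m]; print(p,len(P),rect(P) if len(P)>4 else 0)
m=(np.hypot(X[...,0]-.531,X[...,1]+.11)<.06)&(X[...,2]>.070)&(X[...,2]<.081)
P=X[m]; print("placed",len(P),rect(P),np.median(P,0))
f=np.load("top0.npz"); T=cloud("top",f["d"])
m=(abs(T[...,1]-.28)<.03)&(T[...,0]>.47)&(T[...,0]<.54)&(T[...,2]>.003); P=T[m];print("caliper",P.shape,P.max(0),P[:,2].mean())
m=(abs(T[...,1]-.28)<.03)&(T[...,0]>.6)&(T[...,0]<.64)&(T[...,2]>.006); P=T[m];print("box",P.shape,P.min(0),P[:,2].max())
save("s3.png",im[230:330,160:310],5)
```

```text
[0.5265 0.1775 0.1597] 0.1269 [0.3  0.33 1.71 0.   1.09 0.18] [ 0.02 -0.15 -0.01]
(0.5637, 0.2805) 246 (array([563. , 281.6]), array([49.2, 32.6]), 6.1)
placed 340 (array([531.5, -96.5]), array([49. , 92.1]), 6.0) [ 0.52884163 -0.10581682  0.07608219]
caliper (195, 3) [0.53993958 0.30934762 0.0225013 ] 0.008064800871749659Traceback (most recent call last):
  File "<stdin>", line 10, in <module>
    return umr_minimum(a, axis, None, out, keepdims, initial, where)
ValueError: zero-size array to reduction operation minimum which has no identity
```

Call:
{"op": "drive_tool", "data": {
  "commands": [
    [0.3,0.015,0.035,0,0],
    [0.3,0.028,0.07,0,0],
    [0.3,0.039,0.1088,0,0],
    [0.3,0.039,0.1088,-0.03,0],
    [0.3,0.039,0.1088,-0.06,0],
    [0.3,0.039,0.1088,-0.08,0],
    [0.3,0.039,0.1088,-0.08,0],
    [0.3,0.039,0.1088,-0.08,0]
  ]
}}

```text
time_s: 21.57
eef_pos: [0.563, 0.2794, 0.0786]
orientation: [0.663, 0.748, -0.001, -0.0]
ft_force: [-0.5, 0.2, 0.1]
opening: 0.702
grasp_force: 0.0
```

Run:
```python
from h import *
print(*phi()); im,d=robot.get_image("scene"); save("s3.png",im[210:330,160:310],5)
```

```text
[0.563  0.2794 0.0786] 0.1208 [ 0.44  0.52  1.63 -0.    1.    0.32] [-0.05 -0.14  0.04]
```

View pics/s3.png

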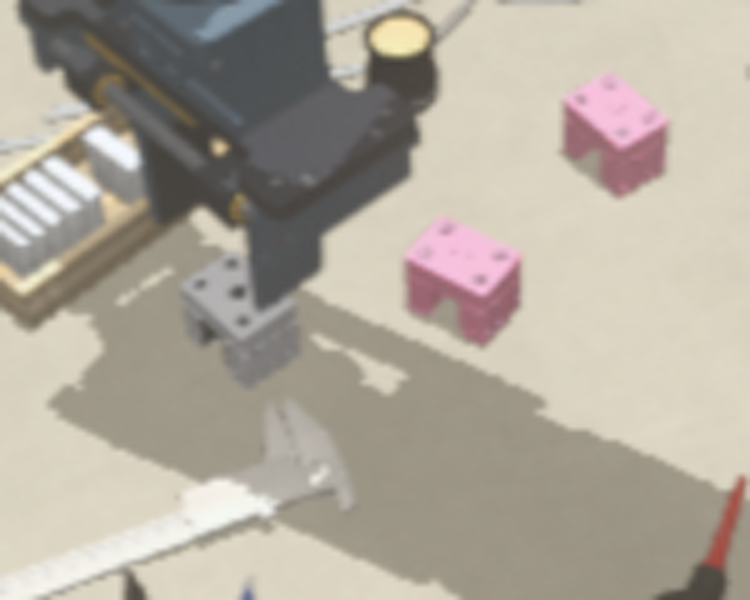

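Call:
{"op": "drive_tool", "data": {
  "commands": [
    [0.3,0.0005,0.001,-0.02,0],
    [0.3,0.0005,0.001,-0.04,0],
    [0.3,0.0005,0.001,-0.0525,0],
    [0.3,0.0005,0.001,-0.0525,0],
    [0.5,0.0005,0.001,-0.0525,0],
    [1,0.0005,0.001,-0.0525,0],
    [1,0.0005,0.001,-0.0525,0],
    [1,0.0005,0.001,-0.0525,0],
    [1,0.0005,0.001,-0.0525,0],
    [1,0.0005,0.001,-0.0525,0],
    [1,0.0005,0.001,-0.0525,0]
  ]
}}

```text
time_s: 22.53
eef_pos: [0.5652, 0.2823, 0.0288]
orientation: [0.663, 0.749, 0.002, 0.001]
ft_force: [0.1, -0.8, 6.3]
opening: 0.504
grasp_force: 25.0
```

Call:
{"op": "drive_tool", "data": {
  "commands": [
    [1,0,0,0.03,0],
    [1,0,0,0.07,0],
    [1,0,0,0.11,0],
    [1,0,0,0.14,0],
    [1,0,0,0.14,0],
    [1,0,0,0.14,0]
  ]
}}

```text
time_s: 23.03
eef_pos: [0.5649, 0.2823, 0.1691]
orientation: [0.663, 0.749, 0.002, 0.001]
ft_force: [0.2, -0.6, -1.5]
opening: 0.503
grasp_force: 25.0
```

Run:
```python
from h import *
print(*phi())
```

```text
[0.5649 0.2823 0.1691] 0.1219 [ 0.45  0.44  1.51 -0.    1.18  0.32] [ 0.   -0.14 -0.01]
```

Call:
{"op": "drive_tool", "data": {
  "commands": [
    [1,-0.03,-0.02,0,0],
    [1,-0.055,-0.05,0,-0.04],
    [1,-0.075,-0.085,0,-0.042],
    [1,-0.085,-0.125,0,-0.042],
    [1,-0.09,-0.165,0,-0.042],
    [1,-0.09,-0.205,0,-0.042],
    [1,-0.09,-0.245,0,-0.042],
    [1,-0.085,-0.285,0,-0.042],
    [1,-0.075,-0.325,0,-0.042],
    [1,-0.06,-0.36,0,-0.042],
    [1,-0.045,-0.395,0,-0.042],
    [1,-0.032,-0.43,0,-0.042]
  ]
}}

```text
time_s: 24.03
eef_pos: [0.5312, -0.1498, 0.1648]
orientation: [0.679, 0.735, -0.001, -0.002]
ft_force: [1.4, 0.1, -1.1]
opening: 0.504
grasp_force: 25.0
```

Call:
{"op": "drive_tool", "data": {
  "commands": [
    [1,0.005,-0.017,0,0],
    [1,0.005,-0.017,-0.02,0],
    [1,0.005,-0.017,-0.04,0],
    [1,0.005,-0.017,-0.055,0],
    [1,0.005,-0.017,-0.055,0],
    [1,0.005,-0.017,-0.055,0]
  ]
}}

```text
time_s: 24.53
eef_pos: [0.5355, -0.1647, 0.1097]
orientation: [0.678, 0.735, -0.001, -0.002]
ft_force: [0.1, 0.3, -0.0]
opening: 0.502
grasp_force: 25.0
```

Run:
```python
from h import *
print(*phi())
```

```text
[ 0.5355 -0.1647  0.1097] 0.0798 [-0.32  0.39  1.76  0.    1.   -0.4 ] [ 0.02 -0.14  0.03]
```

Call:
{"op": "drive_tool", "data": {
  "commands": [
    [1,0.001,-0.0005,0,0],
    [1,0.001,-0.0005,-0.01,0],
    [1,0.001,-0.0005,-0.02,0],
    [1,0.001,-0.0005,-0.026,0],
    [1,0.001,-0.0005,-0.032,0],
    [1,0.001,-0.0005,-0.036,0],
    [1,0.001,-0.0005,-0.036,0]
  ]
}}

```text
time_s: 25.12
eef_pos: [0.5374, -0.1654, 0.0747]
orientation: [0.678, 0.735, -0.0, -0.001]
ft_force: [0.4, 0.2, -0.8]
opening: 0.507
grasp_force: 25.0
```

Call:
{"op": "drive_tool", "data": {
  "commands": [
    [1,0,0,-0.002,0],
    [1,0,0,-0.004,0],
    [1,0,0,-0.006,0],
    [1,0,0,-0.0065,0],
    [1,0,0,-0.0065,0]
  ]
}}

```text
time_s: 25.53
eef_pos: [0.5381, -0.1656, 0.0692]
orientation: [0.678, 0.735, 0.0, 0.0]
ft_force: [1.1, 0.4, -2.1]
opening: 0.5
grasp_force: 25.0
```

Run:
```python
from h import *
print(*phi(),robot.read_state()["ft_force"])
```

```text
[ 0.5381 -0.1656  0.0692] 0.0798 [-0.32  0.44  1.8   0.    0.9  -0.4 ] [ 0.01 -0.09 -0.01] [ 1.07955601  0.37484177 -2.11519015]
```

Call:
{"op": "drive_tool", "data": {
  "commands": [
    [1,0,0,-0.0015,0],
    [1,0,0,-0.0015,0],
    [0.7,0,0,-0.0015,0],
    [0.4,0,0,-0.0015,0],
    [0.1,0,0,-0.0015,0],
    [0.1,0,0,-0.0015,0],
    [0.1,0,0,-0.0015,0],
    [0.1,0,0,0.02,0],
    [0.1,0,0,0.055,0],
    [0.1,0,0,0.09,0.1],
    [0.1,0,-0.02,0.09,0.2],
    [0.1,0,-0.05,0.09,0.32]
  ]
}}

```text
time_s: 26.53
eef_pos: [0.5397, -0.2148, 0.1624]
orientation: [0.549, 0.836, 0.001, 0.003]
ft_force: [-0.4, 0.0, -0.4]
opening: 0.904
grasp_force: 0.0
```

Call:
{"op": "drive_tool", "data": {
  "commands": [
    [0,0.004,-0.03,0,0.12],
    [0,0.0082,-0.0564,0,0.24],
    [0,0.0082,-0.0564,0,0.36],
    [0,0.0082,-0.0564,0,0.48],
    [0,0.0082,-0.0564,0,0.6],
    [0,0.0082,-0.0564,0,0.72],
    [0,0.0082,-0.0564,0,0.84],
    [0,0.0082,-0.0564,0,0.96],
    [0,0.0082,-0.0564,0,1.08],
    [0,0.0082,-0.0564,0,1.2],
    [0,0.0082,-0.0564,0,1.29],
    [0,0.0082,-0.0564,0,1.29]
  ]
}}

```text
time_s: 27.53
eef_pos: [0.5463, -0.2721, 0.1593]
orientation: [-0.06, 0.998, 0.0, 0.0]
ft_force: [0.7, 0.6, 0.3]
opening: 1.001
grasp_force: 0.0
```

Run:
```python
from h import *
print(*phi()); im,d=robot.get_image("scene"); save("s4.png",im[160:260,290:430],5); X=cloud("scene",d)
m=(np.hypot(X[...,0]-.535,X[...,1]+.13)<.08)&(X[...,2]>.070)&(X[...,2]<.080)
P=X[m]; print("placed",len(P),rect(P),np.percentile(P[:,2],[10,50,90]))
```

```text
[ 0.5463 -0.2721  0.1593] 1.6912 [-0.48  0.42  1.58  0.    1.15 -2.17] [ 0.06 -0.1  -0.01]
placed 498 (array([ 533.8, -117.1]), array([ 50.3, 132.9]), 5.4) [0.07271699 0.07608716 0.07811842]
```

View pics/s4.png

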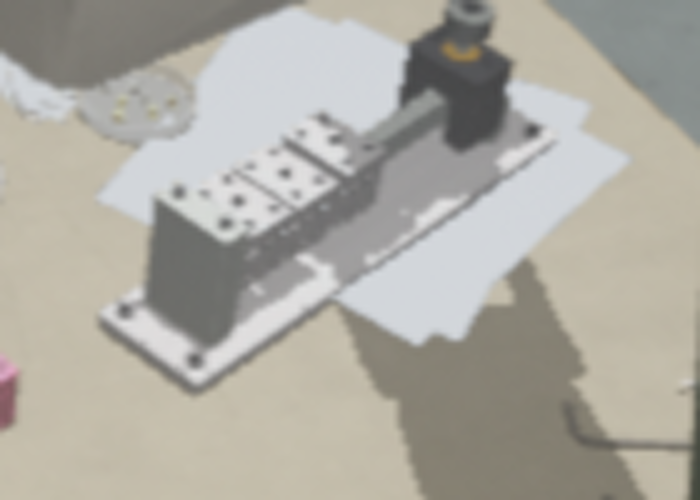

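Three shoes sit astride the bar next to the stop (crop (200,210) to (330,140)), with the follower free behind them. Grip the head and slide.

Call:
{"op": "drive_tool", "data": {
  "commands": [
    [0,0,0,-0.02,0],
    [0,0,0,-0.04,0],
    [0,0,0,-0.0535,0],
    [0.4,0,0,-0.0535,0],
    [0.7,0,0,-0.0535,0],
    [1,0,0,-0.0535,0],
    [1,0,0,-0.0535,0],
    [1,0,0,-0.0535,0],
    [1,0,0,-0.0535,0],
    [1,0,0,-0.0535,0],
    [1,0,0,-0.0535,0],
    [1,0,0,-0.0535,0]
  ],
  "force": 30
}}

```text
time_s: 28.58
eef_pos: [0.5463, -0.2721, 0.1059]
orientation: [-0.059, 0.998, -0.0, 0.0]
ft_force: [-0.1, -0.2, -0.4]
opening: 0.37
grasp_force: 0.0
```

Call:
{"op": "drive_tool", "data": {
  "commands": [
    [1,0,0,0,0],
    [1,0,0,0,0],
    [1,0,0,0,0],
    [1,0,0,0,0],
    [1,0,0,0,0]
  ]
}}

```text
time_s: 29.0
eef_pos: [0.5462, -0.2718, 0.1058]
orientation: [-0.059, 0.998, 0.0, -0.0]
ft_force: [-1.1, 1.9, 0.5]
opening: 0.274
grasp_force: 30.0
```

Call:
{"op": "drive_tool", "data": {
  "commands": [
    [1,-0.0008,0.01,0,0],
    [1,-0.0016,0.02,0,0],
    [1,-0.0024,0.03,0,0],
    [1,-0.0032,0.04,0,0],
    [1,-0.004,0.05,0,0],
    [1,-0.0048,0.06,0,0],
    [1,-0.0054,0.068,0,0],
    [1,-0.006,0.075,0,0],
    [1,-0.0064,0.08,0,0],
    [1,-0.0066,0.083,0,0],
    [1,-0.0066,0.083,0,0],
    [1,-0.0066,0.083,0,0]
  ]
}}

```text
time_s: 30.0
eef_pos: [0.5396, -0.1883, 0.1058]
orientation: [-0.059, 0.998, 0.001, -0.0]
ft_force: [-1.0, 1.0, 2.0]
opening: 0.273
grasp_force: 30.0
```

Run:
```python
from h import *
print(*phi())
```

```text
[ 0.5396 -0.1883  0.1058] 1.6893 [-0.36  0.41  1.74  0.    0.99 -2.05] [ 0.34 -0.09  0.02]
```

Call:
{"op": "drive_tool", "data": {
  "commands": [
    [1,-0.0001,0.001,0,0],
    [1,-0.0002,0.002,0,0],
    [1,-0.0003,0.003,0,0],
    [1,-0.0003,0.004,0,0],
    [1,-0.0003,0.004,0,0]
  ]
}}

```text
time_s: 30.42
eef_pos: [0.5394, -0.1854, 0.1058]
orientation: [-0.059, 0.998, -0.0, 0.0]
ft_force: [0.2, -4.2, 1.1]
opening: 0.274
grasp_force: 30.0
```

Call:
{"op": "drive_tool", "data": {
  "commands": [
    [1,0,0.0007,0,0],
    [1,-0.0001,0.0014,0,0],
    [1,-0.0001,0.0014,0,0],
    [1,-0.0001,0.0014,0,0]
  ]
}}

```text
time_s: 30.75
eef_pos: [0.5392, -0.1836, 0.1058]
orientation: [-0.059, 0.998, 0.0, -0.0]
ft_force: [-0.5, -3.6, 0.5]
opening: 0.273
grasp_force: 30.0
```

Call:
{"op": "drive_tool", "data": {
  "commands": [
    [1,0,0.0005,0,0],
    [1,-0.0001,0.001,0,0],
    [1,-0.0001,0.001,0,0]
  ]
}}

```text
time_s: 31.0
eef_pos: [0.5392, -0.1827, 0.1058]
orientation: [-0.06, 0.998, -0.0, 0.0]
ft_force: [-0.4, -3.5, 0.8]
opening: 0.274
grasp_force: 30.0
```

Call:
{"op": "drive_tool", "data": {
  "commands": [
    [1,0,0.0005,0,0],
    [1,-0.0001,0.001,0,0],
    [1,-0.0001,0.001,0,0]
  ]
}}

```text
time_s: 31.25
eef_pos: [0.5392, -0.1825, 0.1059]
orientation: [-0.06, 0.998, -0.001, 0.0]
ft_force: [-0.1, -6.6, 0.5]
opening: 0.273
grasp_force: 30.0
```

Call:
{"op": "drive_tool", "data": {
  "commands": [
    [1,0,0.0005,0,0],
    [1,-0.0001,0.001,0,0],
    [1,-0.0001,0.001,0,0]
  ]
}}

```text
time_s: 31.5
eef_pos: [0.5392, -0.1824, 0.1059]
orientation: [-0.06, 0.998, -0.002, 0.0]
ft_force: [-0.5, -7.2, -0.9]
opening: 0.274
grasp_force: 30.0
```

Call:
{"op": "drive_tool", "data": {
  "commands": [
    [1,0,0.0005,0,0],
    [1,-0.0001,0.001,0,0],
    [1,-0.0001,0.001,0,0]
  ]
}}

```text
time_s: 31.75
eef_pos: [0.5392, -0.1822, 0.1059]
orientation: [-0.06, 0.998, -0.003, 0.0]
ft_force: [-0.3, -11.2, -0.3]
opening: 0.275
grasp_force: 30.0
```

Call:
{"op": "drive_tool", "data": {
  "commands": [
    [1,0,0,0,-0.11],
    [1,0,0,0,-0.22],
    [1,0,0,-0.0005,-0.33],
    [1,0,0,-0.0005,-0.44],
    [1,0,0,-0.0005,-0.55],
    [1,0,0,-0.0005,-0.66],
    [1,0,0,-0.001,-0.77],
    [1,0,0,-0.001,-0.88],
    [1,0,0,-0.001,-0.99],
    [1,0,0,-0.001,-1.1],
    [1,0,0,-0.0012,-1.2],
    [1,0,0,-0.0012,-1.2]
  ]
}}

```text
time_s: 32.75
eef_pos: [0.5388, -0.1823, 0.1047]
orientation: [0.515, 0.857, -0.002, 0.001]
ft_force: [-1.3, -12.1, -0.2]
opening: 0.273
grasp_force: 30.0
```

Call:
{"op": "drive_tool", "data": {
  "commands": [
    [1,0,0,0,-0.11],
    [1,0,0,0,-0.22],
    [1,0,0,-0.0005,-0.33],
    [1,0,0,-0.0005,-0.44],
    [1,0,0,-0.0005,-0.55],
    [1,0,0,-0.0005,-0.66],
    [1,0,0,-0.001,-0.77],
    [1,0,0,-0.001,-0.88],
    [1,0,0,-0.001,-0.99],
    [1,0,0,-0.001,-1.1],
    [1,0,0,-0.0012,-1.2],
    [1,0,0,-0.0012,-1.2]
  ]
}}

```text
time_s: 33.75
eef_pos: [0.5388, -0.1822, 0.1038]
orientation: [0.909, 0.416, -0.001, 0.002]
ft_force: [-2.0, -10.6, 3.1]
opening: 0.273
grasp_force: 30.0
```

Run:
```python
from h import *
print(*phi())
```

```text
[ 0.5388 -0.1822  0.1038] -0.7119 [-0.34  0.41  1.75 -0.01  0.98  0.37] [-2.11  0.31  0.09]
```

Call:
{"op": "drive_tool", "data": {
  "commands": [
    [1,0,0,0,-0.1],
    [1,0,0,0,-0.2],
    [1,0,0,0,-0.3],
    [1,0,0,-0.0005,-0.4],
    [1,0,0,-0.0005,-0.5],
    [1,0,0,-0.0005,-0.6],
    [1,0,0,-0.001,-0.7],
    [1,0,0,-0.001,-0.8],
    [1,0,0,-0.001,-0.9],
    [1,0,0,-0.001,-1.0],
    [1,0,0,-0.001,-1.0]
  ]
}}

```text
time_s: 34.67
eef_pos: [0.5387, -0.1821, 0.1034]
orientation: [0.998, -0.071, 0.0, 0.002]
ft_force: [-2.6, -10.7, 5.9]
opening: 0.276
grasp_force: 30.0
```

```bash
python3 -c "
from h import *
print(*phi())"
```

```text
[ 0.5387 -0.1821  0.1034] -1.7119 [-0.34  0.41  1.75 -0.01  0.98  1.37] [-2.02  0.69  0.07]
```

Call:
{"op": "drive_tool", "data": {
  "commands": [
    [1,0,0,0,-0.05],
    [1,0,0,0,-0.1],
    [1,0,0,0,-0.15],
    [1,0,0,0,-0.15]
  ]
}}

```text
time_s: 35.0
eef_pos: [0.5387, -0.1821, 0.1034]
orientation: [0.99, -0.144, 0.0, 0.002]
ft_force: [-4.0, -10.4, 5.0]
opening: 0.28
grasp_force: 30.0
```

```bash
python3 -c "
from h import *
print(*phi())"
```

```text
[ 0.5387 -0.1821  0.1034] -1.8602 [-0.34  0.41  1.75 -0.01  0.98  1.52] [-1.96  0.66  0.11]
```

Call:
{"op": "drive_tool", "data": {
  "commands": [
    [1,0,0,0,-0.05],
    [1,0,0,0,-0.1],
    [1,0,0,0,-0.1]
  ]
}}

```text
time_s: 35.25
eef_pos: [0.5386, -0.182, 0.1034]
orientation: [0.981, -0.193, 0.0, 0.002]
ft_force: [-3.3, -10.5, 5.2]
opening: 0.275
grasp_force: 30.0
```

```bash
python3 -c "
from h import *
print(*phi())"
```

```text
[ 0.5386 -0.182   0.1034] -1.9602 [-0.34  0.41  1.75 -0.01  0.98  1.62] [-1.95  0.77  0.11]
```

Call:
{"op": "drive_tool", "data": {
  "commands": [
    [1,0,0,0,-0.05],
    [1,0,0,0,-0.1],
    [1,0,0,0,-0.1]
  ]
}}

```text
time_s: 35.5
eef_pos: [0.5386, -0.182, 0.1033]
orientation: [0.97, -0.242, 0.001, 0.002]
ft_force: [-2.3, -11.1, 6.0]
opening: 0.276
grasp_force: 30.0
```

```bash
python3 -c "
from h import *
print(*phi())"
```

```text
[ 0.5386 -0.182   0.1033] -2.0603 [-0.34  0.41  1.75 -0.01  0.98  1.72] [-1.9   0.67  0.09]
```

Call:
{"op": "drive_tool", "data": {
  "commands": [
    [1,0,0,0,-0.05],
    [1,0,0,0,-0.1],
    [1,0,0,0,-0.1]
  ]
}}

```text
time_s: 35.75
eef_pos: [0.5386, -0.182, 0.1033]
orientation: [0.957, -0.29, 0.001, 0.002]
ft_force: [-3.4, -9.6, 5.7]
opening: 0.277
grasp_force: 30.0
```

```bash
python3 -c "
from h import *
print(*phi())"
```

```text
[ 0.5386 -0.182   0.1033] -2.1601 [-0.34  0.41  1.75 -0.01  0.98  1.82] [-1.93  0.66  0.18]
```

Call:
{"op": "drive_tool", "data": {
  "commands": [
    [1,0,0,0,-0.05],
    [1,0,0,0,-0.1],
    [1,0,0,0,-0.1]
  ]
}}

```text
time_s: 36.0
eef_pos: [0.5387, -0.1819, 0.1033]
orientation: [0.941, -0.338, 0.001, 0.002]
ft_force: [-2.8, -10.0, 5.0]
opening: 0.276
grasp_force: 30.0
```

```bash
python3 -c "
from h import *
print(*phi())"
```

```text
[ 0.5387 -0.1819  0.1033] -2.2597 [-0.34  0.41  1.75 -0.01  0.98  1.92] [-1.84  0.56  0.25]
```

Call:
{"op": "drive_tool", "data": {
  "commands": [
    [1,0,0,0,-0.04],
    [1,0,0,0,-0.08],
    [1,0,0,0,-0.08],
    [1,0,0,0,-0.08]
  ]
}}

```text
time_s: 36.33
eef_pos: [0.5387, -0.1819, 0.1033]
orientation: [0.927, -0.374, 0.001, 0.002]
ft_force: [-3.4, -9.9, 4.7]
opening: 0.273
grasp_force: 30.0
```

```bash
python3 -c "
from h import *
print(*phi())"
```

```text
[ 0.5387 -0.1819  0.1033] -2.3376 [-0.34  0.41  1.75 -0.01  0.98  2.  ] [-1.71  0.48  0.36]
```

Call:
{"op": "drive_tool", "data": {
  "commands": [
    [1,0,-0.0015,0,0],
    [1,0,-0.0015,0,0],
    [0.6,0,-0.0015,0,0],
    [0.3,0,-0.0015,0,0],
    [0,0,-0.0015,0,0],
    [0,0,-0.0015,0,0],
    [0,0,-0.0015,0,0],
    [0,0,-0.0015,0,0],
    [0,0,-0.0015,0.02,0],
    [0,0,-0.0015,0.06,0],
    [0,-0.03,-0.03,0.1,0],
    [0,-0.06,-0.06,0.1,0]
  ]
}}

```text
time_s: 37.33
eef_pos: [0.4917, -0.2306, 0.2045]
orientation: [0.928, -0.373, 0.005, -0.0]
ft_force: [0.0, -1.5, 0.3]
opening: 0.969
grasp_force: 0.0
```

Call:
{"op": "drive_tool", "data": {
  "commands": [
    [0,-0.04,-0.04,0,0],
    [0,-0.08,-0.08,0,0],
    [0,-0.1,-0.12,0,0],
    [0,-0.12,-0.16,0,0],
    [0,-0.12,-0.16,0,0],
    [0,-0.12,-0.16,0,0]
  ]
}}

```text
time_s: 37.83
eef_pos: [0.3653, -0.3952, 0.1997]
orientation: [0.926, -0.378, 0.0, 0.002]
ft_force: [0.1, -0.5, 0.3]
opening: 0.999
grasp_force: 0.0
```

Run:
```python
from h import *
print(*phi()); im,d=robot.get_image("scene"); it,dt=robot.get_image("top")
a=cv2.resize(im[160:260,290:430],(700,500),interpolation=cv2.INTER_CUBIC)
save("s5.png",a)
save("t5.png",it[195:255,310:450],5)
X=cloud("top",dt)
m=(abs(X[...,0]-.535)<.035)&(X[...,1]>-.24)&(X[...,1]<-.04)&(X[...,2]>.070)&(X[...,2]<.120)
P=X[m]
for a,b in((.07,.0795),(.0805,.095),(.1,.12)):
    Q=P[(P[:,2]>a)&(P[:,2]<b)]; print(a,len(Q),rect(Q),np.median(Q[:,2]))
```

```text
[ 0.3653 -0.3952  0.1997] -2.3458 [-0.84  0.28  1.69 -0.    1.18  1.5 ] [ 0.05  0.02 -0.02]
0.07 722 (array([ 534. , -124.7]), array([ 49.3, 148.7]), 5.3) 0.07412135761055894
0.0805 292 (array([ 534.9, -124.3]), array([ 49.7, 148.1]), 5.3) 0.08468129102405478
0.1 93 (array([ 538.8, -180.9]), array([24.8, 23. ]), 88.8) 0.10900660915193813
```

View pics/s5.png

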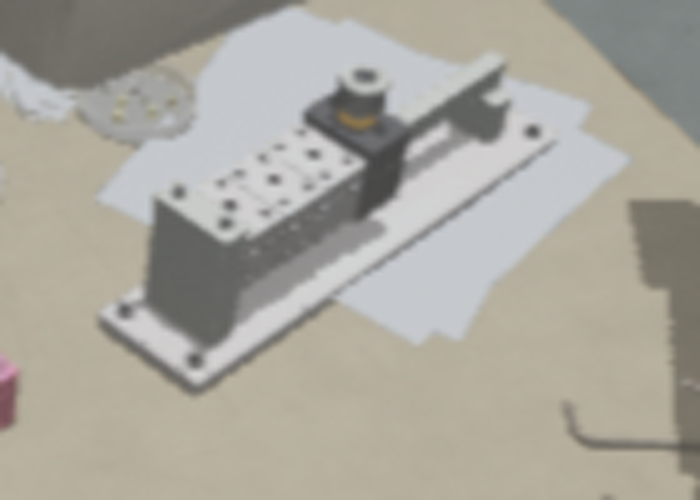

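View pics/t5.png

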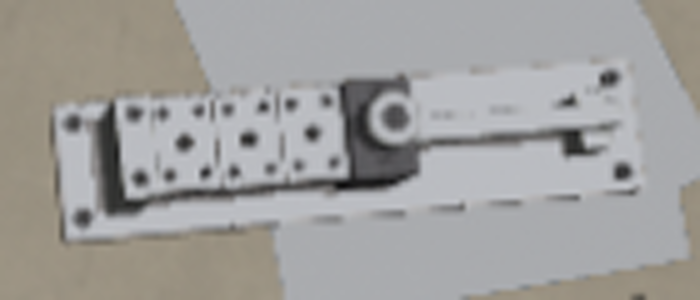

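Both views show the three shoes in a closed row between stop and follower. The stack measures 148 mm (18 + 96 + 34), and the thumbscrew is back at its seated height. Handing in.

```bash
python3 -c "
from bench import robot
print(robot.job_done())"
```

```text
the job is handed in; nothing more can be done
None
```

All three shoes found (the two pink ones left alone) are astride the bar, hard against the end stop with no measurable play, the follower up against them and the thumbscrew seated at about 0.36 N m; the job is handed in, with no verdict reported.

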